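# Load a freehub body on the bench slide and hold it in the gauge notch

## Task

Lift the blue freehub body, and nothing else, out of the orange parts bin and set it upright over the brass post on the carriage of the bench slide, where the carriage stands. Then take the carriage by its black knob and slide it along the rail until the ball clicks into the notch at the foot of the dial gauge, without running on past it. Finish while still gripping the knob, holding the carriage in the notch for the gauge to be read, and leave the other parts, the jar and the wrench where they are.

Things in the scene. Friction and masses are not known exactly. Their poses are not given: they have to be found in the camera images.
- hub_center (a point): centre (half-way up) of the blue freehub body, a round splined sleeve, 35 mm in diameter over the splines, 40 mm tall, standing upright, with a 20 mm bore right through it; about 120 g. It stands in the bin in one of three places 80 mm apart along the bin's length.
- bin: orange open parts bin, fixed to the bench: 260 mm long along its x axis, 170 mm wide along its y axis, 45 mm high, walls and floor 4 mm thick. Origin: centre of its underside.
- rail: bench slide: straight steel rail on a dark base plate 100 by 460 mm, fixed to the bench. Origin: centre of its underside; the rail runs along its y axis.
- carriage: yellow plate, 75 mm (x) by 85 mm (y, along the rail) by 20 mm thick, on the rail; it starts near the rail's +y end and slides towards -y to the gauge (travel 310 mm, about 1.5 N of friction). Origin: centre of its underside, 30 mm above the bench; axes as the rail's. A steel arm, 18 mm wide, its top 45 mm above the bench, reaches 120 mm to -x and carries the knob.
- nest (a point): middle of the carriage plate's top face (50 mm above the bench), at the foot of the upright brass post that takes the freehub body; the post is 12 mm in diameter, 18 mm tall, tapered at the top. Seated, the freehub body stands flat on the plate.
- knob_grip (a point): point to grip on the carriage's upright black knob: on the knob's axis, 75 mm above the bench. The knob is a cylinder 24 mm in diameter, from 45 to 95 mm above the bench, 110 mm to -x of the post.
- ball_point (a point): lowest point of the spring-loaded steel detent ball (10 mm in diameter) under a bracket on the carriage's far (+x) side, as placed on the carriage (it stays at the ball's extended height).
- notch (a point): middle of the gap between two brass rollers (8 mm in diameter, 12 mm apart along the rail) at the gauge's foot; axes as the rail's. In the notch, ball_point is here. The ball meets the first roller 13 mm before, rides over it against up to some 8 N, drops in within 6 mm of the middle and centres a carriage that is free to move; the same resistance holds it there.
- gauge: dial gauge on a stand fixed behind the rail: red foot, steel post 125 mm to +x of the rail's middle, 212 mm high; dial 54 mm in diameter, centre 168 mm above the bench, over the rail's middle at the notch's place along it; tip 94 mm above the bench, 4 mm over a seated freehub body. Origin: on the bench, below the dial.
- old_hub_center (a point): centre of the black freehub body in the bin, same shape and size as the blue one; leave it.
- cup: steel bearing cup in the bin, a ring 46 mm in diameter and 22 mm high, lying flat; leave it. Origin: centre of its underside.
- jar: jar with a green lid, 56 mm in diameter, 60 mm tall, standing on the bench; leave it. Origin: centre of its underside.
- wrench: steel wrench 160 mm long, lying on the bench; leave it.
Things that resemble listed ones, but are neither listed nor needed, are in the scene too. Leave any green look-alike of the gauge alone. Of the things that look like the part that bears hub_center, take the one that is farthest to the robot's left at the start.

How it is judged:
On the way, in this order (a step that is already met when the one before it is completed fails the run):
1. the blue freehub body is lifted clear of the bin in the fingers (height (world z) of hub_center above 0.075 m and contact force between the fingers and hub above 0.5 N), for 0.1 s.
2. it stands seated on the carriage's post, let go, with the carriage still well short of the notch (horizontal distance between hub_center and nest below 0.007 m and z of hub_center in the frame of nest between 0.015 and 0.025 m and angle between hub_center's own z axis and vertical below 0.12 rad and contact force between the fingers and hub below 0.2 N and y of ball_point in the frame of notch above 0.05 m), for 0.2 s.
At the end, for the whole second after the job is handed in: The freehub body stands flat on the carriage over the post (within 7 mm of its axis), the ball is within 3 mm of the notch's middle, the carriage is at rest, and the fingers grip the knob (over 2 N, grasp point within 40 mm of its grip point) and do not touch the freehub body (horizontal distance between hub_center and nest below 0.007 m and z of hub_center in the frame of nest between 0.015 and 0.025 m and angle between hub_center's own z axis and vertical below 0.12 rad and y of ball_point in the frame of notch between -0.003 and 0.003 m and linear speed of carriage below 0.01 m/s and contact force between the fingers and carriage above 2 N and distance between the grasp point and knob_grip below 0.04 m and contact force between the fingers and hub below 0.2 N); the arm keeps its last pose, push and grip.
It fails at once if another part, the jar or the wrench is moved by more than 30 mm (distance of any of old_hub_center, cup, jar, wrench from where it was at the start of the episode above 0.03 m).
It fails at once if the carriage runs more than 20 mm past the notch (y of ball_point in the frame of notch below -0.02 m).
It also fails if it takes over 64 s, if anything falls off the work surface, if the arm or the gripper's body presses on something with over 40 N, if the wrist force passes 120 N, or if a joint passes its speed limit or range.

## Robot

A 6-joint arm with a two-finger parallel gripper is mounted at the origin on the work surface. World frame = base frame: x ahead of the robot, y to its left, z up, the work surface at z = 0. Lengths are in m, angles in rad, forces in N, time in s.
With the tool pointing down it reaches from about 0.325 to 0.875 m from the base axis. Payload 4.4 kg.
Tool frame: the origin (TCP) lies between the finger pads; the fingertips stand 22 mm ahead of it and the grasp point (between the pads) lies 3 mm ahead of it (robot.tip_reach is the distance from the TCP to the fingertips, in m); z points along the fingers, y is the line along which they close (so a half turn about z gives the same grasp; the last joint's range is limited). The gripper opens to 85 mm and grips with 20 to 120 N. Pads are 22 mm wide; open, the fingers measure 114 mm over their backs; the gripper's body (76 mm by 85 mm) begins 54 mm behind the grasp point. The pads swing forward as they close: fully open they stand 13 mm farther back than shut.
Start: joints at [1.065, 0.207, 1.542, -0, 1.393, -0.15], TCP at [0.2, 0.539, 0.253] pointing down, gripper open.
Joint ranges: [-2.73, 2.73], [-0.86, 2.22], [0.23, 2.46], [-1.11, 4.25], [0.08, 2.63], [-2.82, 2.82]. Speed limits (rad/s): [2.79, 2.79, 3.14, 3.14, 3.14, 3.14].

## Interface

Orientations are given as [roll, pitch, yaw] about the fixed x, y, z axes, in that order (R = Rz(yaw) Ry(pitch) Rx(roll)).
In Python, from cell import read_state, optics, close_job, robot gives the robot as it stands.
- The arm moves only by the shell command python3 -m handwheel 'ROWS'. ROWS is JSON, one flat list of numbers, 7 for each row, row after row: the opening in per cent of the stroke, from 0 (shut) to 100 (fully open), then the shift along the tool's x, y, z in mm, then the turn, a rotation vector about the tool's x, y, z in rad. In form: [claw, tx, ty, tz, wx, wy, wz, claw, tx, ty, tz, wx, wy, wz, ...]. A call has 1 to 12 rows; each row shifts and turns the commanded pose from where the row before left it, along the tool's axes as they then stand; what a row does not reach is not made up. A row lasts 1/12 s, in which the tool goes at most 41.7 mm and 7.16 degrees, less where a joint would pass 70% of its speed; a pose out of reach is approached as far as the arm can. A call with a gripper value outside its range is refused whole. The fingers move at their own pace and stop on an object; the grip force is fixed at half the most. Time passes only in rows, so rows that do not move let the fingers close. It gives the time, the measured TCP pose, the force, the opening and the grip force at its end, in the units of the state.
- read_state(): the state, without advancing time (a new reading comes with each control period).
- optics.capture(name): name is "side" or "top"; returns (picture, depth): 480x640x3 uint8, blue, green, red; 480x640 float32, m along the optical axis (not along the pixel's ray), 0 where there is no reading.
- optics.camera_info(name): a dict with "fx", "fy", "cx", "cy" (pixels), "position" and "orientation" of the camera in the world. Camera axes: x right, y down, z forward; pixel columns grow to the right and rows downward; lengths in m; the calibration is good to about 2 mm. A picture is of the moment at which its call begins. camera_info takes no time and is no camera call.
- close_job(): hands the job in; it is judged then, once.
The state is a dict: "time_s": time; "q": joint angles; "joint_velocities": joint speeds; "effort": joint torques, N m; "ee_pos": TCP position; "tcp_rot": TCP orientation; "ft_force": force on the tool from outside, world axes, zero at the start; "wrist_torque": the same for the moment, N m; "opening": finger opening in m; "grip_force": force on a finger pad.
Only numpy, scipy, OpenCV 4.12 (cv2) and the standard library are available. Lean on these libraries where they do the work, as an engineer would, in place of code of your own. Each camera call takes 0.05 s, during which the arm holds its last target. There are 200 camera calls.

## Working session

There is one attempt and no reset: what is moved stays moved. The work goes in short steps, Python scripts to look and compute and a shell command to move; the robot and the scene stay as the last step left them, time stands still between calls to the robot, and variables do not carry over. Pictures are saved under pics/ and viewed, at most 10 in all, crops included, and the job is handed in when it is done.

```bash
mkdir -p pics; ls
cat > h.py <<'E'
import numpy as np, cv2
from scipy.spatial.transform import Rotation as R
from cell import read_state, optics, close_job, robot
def cap(n):
    im,d=optics.capture(n); i=optics.camera_info(n); return im,d,i
def rot(o):
    o=np.array(o,float)
    return o if o.shape==(3,3) else (R.from_quat(o) if o.size==4 else R.from_euler('xyz',o)).as_matrix()
def cloud(d,i):
    v,u=np.mgrid[:d.shape[0],:d.shape[1]]
    p=np.stack([(u-i['cx'])/i['fx']*d,(v-i['cy'])/i['fy']*d,d],-1)
    P=p@rot(i['orientation']).T+np.array(i['position']); P[d<=0]=np.nan
    return P
def proj(p,i):
    c=rot(i['orientation']).T@(np.array(p)-i['position']); return c[0]/c[2]*i['fx']+i['cx'],c[1]/c[2]*i['fy']+i['cy']
E
python3 - <<'E'
from h import *
for n in('top','side'):
    im,d,i=cap(n); print(n,i); cv2.imwrite(f'pics/{n}0.png',im); np.savez(f'{n}0.npz',im=im,P=cloud(d,i))
print(read_state())
E
```

```text
pics
top {'fx': 489.5112942645133, 'fy': 489.5112942645133, 'cx': 317.4155057315643, 'cy': 239.1898572797929, 'position': array([ 0.29686822, -0.10589693,  1.09752715]), 'orientation': array([-2.90944213e+00,  1.47447235e-03, -1.48827835e+00])}
side {'fx': 458.6723258584911, 'fy': 458.6723258584911, 'cx': 328.42951198457706, 'cy': 234.47868662651942, 'position': array([ 0.38421532, -0.83997458,  0.69674518]), 'orientation': array([-2.23657800e+00,  4.42934337e-05, -2.00377867e-01])}
{'time_s': 0.1, 'q': array([ 1.06451098e+00,  2.07368324e-01,  1.54281537e+00, -1.28032895e-05,
        1.39350955e+00, -1.50477952e-01]), 'joint_velocities': array([ 0.00021676, -0.00261152, -0.00279727, -0.00110808,  0.0006246 ,
        0.00110415]), 'effort': array([ 8.20558853e-04, -3.84094906e+01, -2.92549413e+01, -1.74928355e-04,
        4.86068180e-03, -7.58235075e-06]), 'ee_pos': array([0.19998707, 0.53841651, 0.25222076]), 'tcp_rot': array([-3.13951391e+00, -3.02445721e-04,  2.78578721e+00]), 'ft_force': array([ 0.94632518,  0.64922598, -0.47921644]), 'wrist_torque': array([-0.01977521, -0.01203436,  0.00671969]), 'grip_force': 0.0, 'opening': 0.08562343634710476}
```

View pics/top0.png

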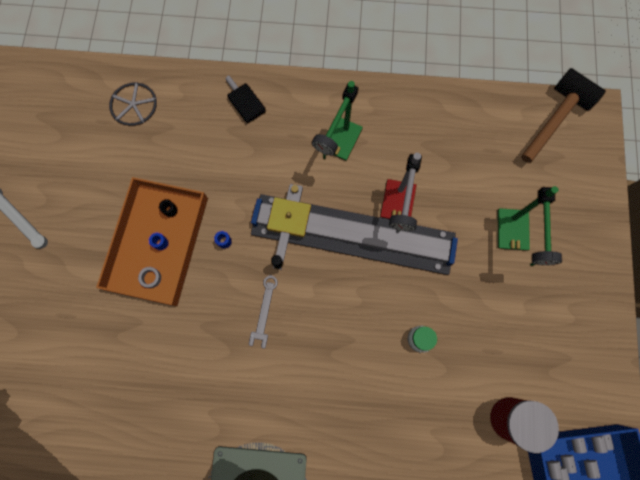

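View pics/side0.png

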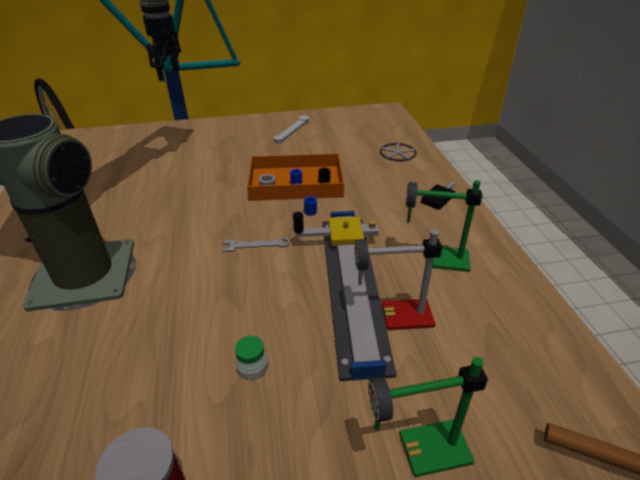

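Top view: there are two blue sleeves, one inside the orange bin (158,241) and one on the bench beside it (222,240). The one in the bin is farthest to the robot's left (+y, image left) and stands in the bin, so it is the target. The black one is at (168,208), the cup at (149,277), the yellow carriage at (289,217), the knob at (277,262), and the red gauge's foot at (398,200). The green stands are decoys.

```bash
cat > m.py <<'E'
from h import *
import sys
def meas(tag):
  out={}
  for n in('top','side'):
    z=np.load(f'{n}{tag}.npz'); im,P=z['im'],z['P']; hsv=cv2.cvtColor(im,cv2.COLOR_BGR2HSV)
    H,S,V=[hsv[...,k].astype(int) for k in range(3)]
    def comps(nm,m,amin,zr):
        m=m&(P[...,2]>zr[0])&(P[...,2]<zr[1])
        c,l,s,ce=cv2.connectedComponentsWithStats(m.astype(np.uint8))
        for k in range(1,c):
            if s[k,4]>=amin:
                q=P[l==k]; (rc,sz,a)=cv2.minAreaRect((q[:,:2]*1000).astype(np.float32))
                print(n,nm,'px',ce[k].round(0),s[k,4],'med',np.median(q,0).round(4),'mid',((q.min(0)+q.max(0))/2)[:2].round(4),'rect',np.round(rc,1),np.round(sz,1),round(a,1),'z',q[:,2].min().round(3),q[:,2].max().round(3))
    comps('blue',(H>105)&(H<130)&(S>120)&(V>50),15,(.02,.3))
    comps('yellow',(H>22)&(H<34)&(S>150)&(V>100),30,(.042,.058))
    comps('dark',(V<45),15,(.06,.11))
    comps('black',(V<45),15,(.03,.055))
    comps('orange',(H>3)&(H<16)&(S>200),50,(.04,.05))
    comps('red',((H<3)|(H>176))&(S>150),50,(.0,.02))
if __name__=='__main__': meas(sys.argv[1])
E
python3 m.py 0
python3 - <<'E'
from h import *
a=np.load('top0.npz')['im']
c=cv2.resize(a[170:310,90:310],None,fx=3.5,fy=3.5,interpolation=cv2.INTER_CUBIC); cv2.imwrite('pics/c1.png',c)
E
```

```text
top blue px [256. 211.] 107 med [0.5991 0.0594 0.0397] mid [0.6005 0.0586] rect [600.6  59.3] [10.9 59.1] 82.9 z 0.033 0.044
top blue px [222. 239.] 147 med [0.5296 0.1279 0.0383] mid [0.5303 0.1282] rect [530.4 128.1] [32.2 31.2] 5.0 z 0.022 0.044
top blue px [157. 241.] 176 med [0.5138 0.2707 0.0408] mid [0.5146 0.2723] rect [514.1 271. ] [32.3 31.8] 57.6 z 0.02 0.048
top blue px [453. 250.] 111 med [ 0.5461 -0.383   0.0405] mid [ 0.5446 -0.3827] rect [ 544.6 -383.3] [ 9.5 57.3] 82.3 z 0.035 0.047
top blue px [601. 434.] 312 med [ 0.1918 -0.6759  0.0694] mid [ 0.1894 -0.6668] rect [ 189.6 -666.2] [ 24.6 166.8] 3.9 z 0.024 0.077
top blue px [544. 466.] 85 med [ 0.1239 -0.5611  0.0697] mid [ 0.1242 -0.5609] rect [ 124.5 -561.7] [46.9  7.3] 13.1 z 0.063 0.075
top yellow px [289. 217.] 1084 med [ 0.5896 -0.0171  0.0498] mid [ 0.59  -0.015] rect [590.6 -15.7] [83.3 73.4] 83.0 z 0.043 0.057
top dark px [574.  76.] 80 med [ 0.9848 -0.6546  0.0616] mid [ 0.9842 -0.6541] rect [ 984.3 -655.1] [37.8 24.1] 66.1 z 0.06 0.066
top dark px [589.  86.] 61 med [ 0.9618 -0.6886  0.0614] mid [ 0.9629 
[... 4927 characters left out ...]
[ 826.7 -130.6] [4. 5.] 5.3 z 0.034 0.053
side black px [ 82. 272.] 590 med [ 0.0243 -0.0523  0.0424] mid [ 0.0079 -0.0219] rect [ 18.5 -32.1] [119.7  53.5] 29.1 z 0.03 0.055
side black px [546. 431.] 15 med [ 0.7795 -0.5509  0.0326] mid [ 0.779  -0.5516] rect [ 779.  -551.5] [18.9  0.6] 54.3 z 0.03 0.038
side black px [452. 434.] 49 med [ 0.6341 -0.5307  0.0431] mid [ 0.6353 -0.5292] rect [ 634.4 -529.8] [ 4.  11.4] 20.7 z 0.03 0.055
side orange px [298. 180.] 286 med [0.5259 0.2065 0.0439] mid [0.5174 0.2797] rect [516.9 282.2] [175.6 257. ] 82.6 z 0.04 0.049
side red px [408. 315.] 1015 med [ 0.6601 -0.2727  0.0128] mid [ 0.6599 -0.2639] rect [ 660.4 -262.9] [70.4 92.1] 82.3 z 0.004 0.017
```

View pics/c1.png

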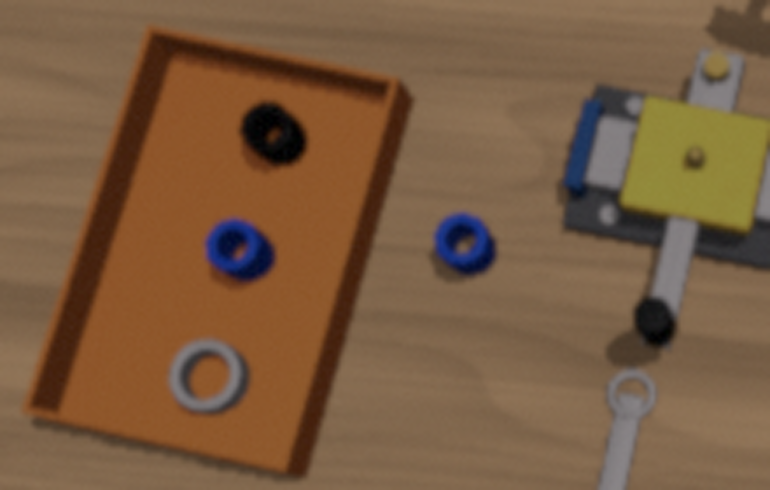

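The crop shows the blue sleeve standing in the bin between the black one and the cup, at crop (238,250), with the decoy outside at (463,243). Next I'll measure the notch, ball and hub more precisely.

Run:
```python
from h import *
s=np.load('side0.npz'); t=np.load('top0.npz')
a=-np.arctan2(.056,.442); X=np.array([np.cos(a),np.sin(a)]);Y=np.array([-np.sin(a),np.cos(a)]); print('yaw',a,X,Y)
C=np.array([.591,-.0157])
def rl(p): return (np.asarray(p)[...,:2]-C)@X,(np.asarray(p)[...,:2]-C)@Y
for n,z in(('top',t),('side',s)):
    P,im=z['P'],z['im']; h=cv2.cvtColor(im,cv2.COLOR_BGR2HSV); H,S,V=[h[...,k].astype(int) for k in range(3)]
    rx,ry=rl(P)
    def rep(nm,m):
        q=P[m]; v,u=np.nonzero(m)
        if len(q): print(n,nm,len(q),'px',u.mean().round(1),v.mean().round(1),'mean',q.mean(0).round(4),'rail x %.4f y %.4f'%(rx[m].mean(),ry[m].mean()),'mid x %.4f y %.4f'%((rx[m].min()+rx[m].max())/2,(ry[m].min()+ry[m].max())/2),'range y',ry[m].min().round(4),ry[m].max().round(4))
    near=lambda p,r:np.hypot(P[...,0]-p[0],P[...,1]-p[1])<r
    rep('hub top',near((.515,.271),.03)&(P[...,2]>.039)&(H>100)&(H<135)&(S>100))
    rep('hub2 top',near((.531,.128),.03)&(P[...,2]>.035)&(H>100)&(H<135)&(S>100))
    rep('plate',near(C,.06)&(abs(P[...,2]-.05)<.006)&(H>20)&(H<35)&(S>150))
    rep('post',near(C,.02)&(P[...,2]>.058)&(P[...,2]<.08))
    rep('knobtop',near((.481,-.004),.03)&(P[...,2]>.088))
    rep('brass',(rx>.03)&(rx<.14)&(ry<.1)&(ry>-.35)&(P[...,2]<.06)&(H>18)&(H<30)&(S>90)&(V>60)&(ry<-.1))
    rep('ballcap',(rx>.045)&(rx<.1)&(abs(ry)<.03)&(P[...,2]>.03)&(H>18)&(H<30)&(S>90)&(V>60))
    rep('redfoot',((H<3)|(H>176))&(S>150)&(P[...,2]<.03)&(P[...,2]>0)&(rx>0)&(rx<.2))
    rep('gpost',(abs(rx-.125)<.015)&(P[...,2]>.05)&(P[...,2]<.15)&(ry<-.15)&(ry>-.35))
    rep('gtop',(abs(rx-.125)<.03)&(P[...,2]>.19)&(P[...,2]<.23)&(ry<-.15)&(ry>-.35))
    rep('dial',(abs(rx)<.04)&(P[...,2]>.13)&(P[...,2]<.21)&(ry<-.15)&(ry>-.35))
    rep('jar',near((.33,-.28),.06)&(P[...,2]>.05))
A=cv2.resize(s['im'][280:340,360:440],None,fx=5,fy=5,interpolation=cv2.INTER_CUBIC)
B=cv2.resize(t['im'][170:240,375:435],None,fx=5,fy=5,interpolation=cv2.INTER_CUBIC)
D=cv2.resize(t['im'][175:230,265:320],None,fx=5,fy=5,interpolation=cv2.INTER_CUBIC)
o=np.zeros((600,800,3),np.uint8);o[:300,:400]=A;o[:350,400:700]=B;o[310:585,:275]=D;cv2.imwrite('pics/c2.png',o)
```

```text
yaw -0.12602537161237387 [ 0.99206931 -0.12569204] [0.12569204 0.99206931]
top hub top 121 px 156.0 239.9 mean [0.5143 0.2723 0.0428] rail x -0.1123 y 0.2761 mid x -0.1120 y 0.2763 range y 0.2597 0.2928
top hub2 top 123 px 221.7 238.4 mean [0.5304 0.1285 0.0391] rail x -0.0782 y 0.1355 mid x -0.0778 y 0.1361 range y 0.1193 0.1529
top plate 1099 px 288.8 216.8 mean [ 0.5894 -0.0162  0.0497] rail x -0.0016 y -0.0007 mid x -0.0009 y -0.0002 range y -0.0419 0.0414
top post 24 px 288.1 214.5 mean [ 0.5902 -0.0156  0.0647] rail x -0.0008 y -0.0000 mid x -0.0001 y 0.0008 range y -0.0045 0.0061
top knobtop 103 px 276.0 260.1 mean [ 0.4814 -0.0026  0.0943] rail x -0.1104 y -0.0008 mid x -0.1104 y -0.0005 range y -0.0117 0.0107
top brass 12 px 395.7 212.9 mean [ 0.6268 -0.2568  0.0206] rail x 0.0658 y -0.2347 mid x 0.0663 y -0.2355 range y -0.2426 -0.2284
top ballcap 40 px 294.2 188.2 mean [ 0.653  -0.0231  0.0613] rail x 0.0624 y 0.0005 mid x 0.0644 y 0.0005 range y -0.0063 0.0072
top redfoot 635 px 394.0 198.9 mean [ 0.6631 -0.2525  0.0121] rail x 0.1013 y -0.2259 mid x 0.0997 y -0.2357 rang
[... 1405 characters left out ...]
id x 0.0630 y 0.0005 range y -0.008 0.009
side redfoot 1015 px 407.7 314.9 mean [ 0.6599 -0.2692  0.0127] rail x 0.1002 y -0.2428 mid x 0.1000 y -0.2366 range y -0.272 -0.2012
side gpost 301 px 425.6 280.4 mean [ 0.6849 -0.2691  0.101 ] rail x 0.1250 y -0.2396 mid x 0.1264 y -0.2379 range y -0.2438 -0.232
side gtop 127 px 433.3 236.9 mean [ 0.6854 -0.2677  0.2038] rail x 0.1253 y -0.2381 mid x 0.1249 y -0.2353 range y -0.2437 -0.2269
side dial 510 px 364.1 254.1 mean [ 0.5651 -0.2603  0.1791] rail x 0.0050 y -0.2459 mid x 0.0151 y -0.2380 range y -0.2633 -0.2128
side jar 411 px 246.9 345.2 mean [ 0.3469 -0.3197  0.0605] rail x -0.2039 y -0.3323 mid x -0.2015 y -0.3318 range y -0.3538 -0.3099
```

View pics/c2.png

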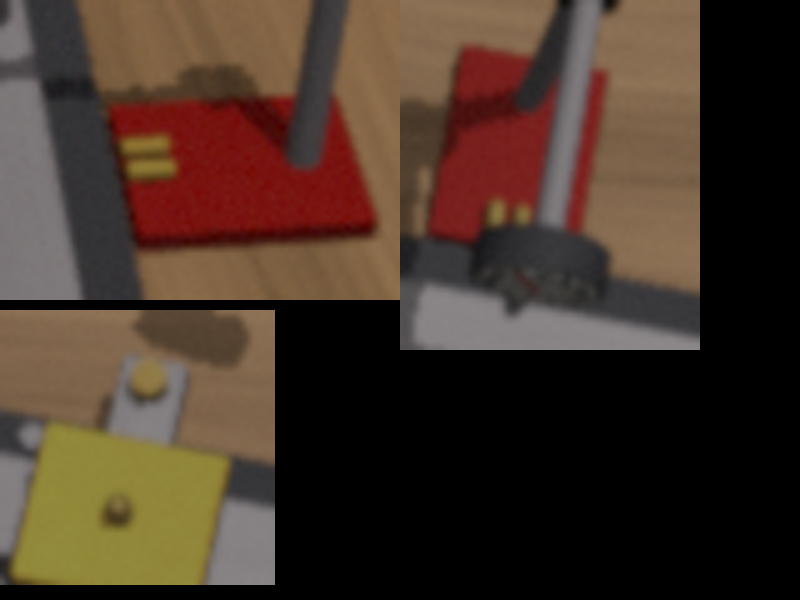

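The notch is about 236.5 mm from the ball along -y of the rail: rollers at top-view (395.7,213) and side-view (389,311), with the foot, post and dial all agreeing. The hub is at about (0.515, 0.2726), top at 43–44 mm as it should be. The knob is 110 mm from the post, which also fits. Now I'll align the yaw and move over the hub.

```bash
python3 -m handwheel '[100,0,0,0,0,0,-0.115,100,0,0,0,0,0,-0.115,100,-34.6,-22.4,0,0,0,0,100,-34.6,-22.4,0,0,0,0,100,-34.6,-22.4,0,0,0,0,100,-34.6,-22.4,0,0,0,0,100,-34.6,-22.4,0,0,0,0,100,-34.6,-22.4,0,0,0,0,100,-34.6,-22.4,0,0,0,0,100,-34.6,-22.4,0,0,0,0,100,-34.6,-22.4,0,0,0,0,100,-34.6,-22.4,0,0,0,0]'
python3 -m handwheel '[100,0,0,0,0,0,0,100,0,0,0,0,0,0,100,0,0,0,0,0,0]'
cat > st.py <<'E'
from h import *
import sys
s=read_state(); Rm=rot(s['tcp_rot']); p=s['ee_pos']
print('t',s['time_s'],'tcp',p.round(4),'rpy',s['tcp_rot'].round(4),'open',round(s['opening'],4),'grip',s['grip_force'],'f',s['ft_force'].round(1))
C=np.array([.591,-.0157]);a=-.1260;X=np.array([np.cos(a),np.sin(a)]);Y=np.array([-np.sin(a),np.cos(a)])
print('rail xy of tcp',((p[:2]-C)@X).round(4),((p[:2]-C)@Y).round(4),'yaw err',s['tcp_rot'][2]-(np.pi+a))
T=dict(hub=(-.1113,.2765),nest=(.0005,.0003),knob=(-.1095,-.0003),end=(-.1095,-.2368))
for k,v in T.items():
    d=np.r_[C+v[0]*X+v[1]*Y-p[:2],0]; print(k,'tool dxy mm',(Rm.T@d*1000).round(1)[:2])
E
python3 st.py
```

```text
time_s: 1.1
ee_pos: [0.5164, 0.2716, 0.2527]
tcp_rot: [-3.141, -0.001, 3.016]
ft_force: [-0.1, 0.5, -0.3]
opening: 0.0853
grip_force: 0.0
time_s: 1.35
ee_pos: [0.515, 0.2731, 0.2525]
tcp_rot: [-3.141, -0.002, 3.015]
ft_force: [0.4, 0.7, -0.3]
opening: 0.0853
grip_force: 0.0
t 1.35 tcp [0.515  0.2731 0.2525] rpy [-3.1413e+00 -1.9000e-03  3.0149e+00] open 0.0853 grip 0.0 f [ 0.4  0.7 -0.3]
rail xy of tcp -0.1117 0.277 yaw err -0.0006795032603363893
hub tool dxy mm [-0.4 -0.5]
nest tool dxy mm [-112.4 -276.6]
knob tool dxy mm [  -2.4 -277.3]
end tool dxy mm [  -2.6 -513.8]
```

```bash
python3 -m handwheel '[100,-0.4,-0.5,30,0,0,0,100,0,0,30,0,0,0,100,0,0,30,0,0,0,100,0,0,30,0,0,0,100,0,0,30,0,0,0,100,0,0,30,0,0,0,100,0,0,19,0,0,0,100,0,0,18,0,0,0,100,0,0,0,0,0,0,100,0,0,0,0,0,0,100,0,0,0,0,0,0]'
python3 st.py
python3 -m handwheel '[0,0,0,0,0,0,0,0,0,0,0,0,0,0,0,0,0,0,0,0,0,0,0,0,0,0,0,0,0,0,0,0,0,0,0,0,0,0,0,0,0,0,0,0,0,0,0,0,0,0,0,0,0,0,0,0]'
```

```text
time_s: 2.27
ee_pos: [0.5159, 0.274, 0.0375]
tcp_rot: [3.141, 0.001, 3.017]
ft_force: [-0.5, 1.0, 0.9]
opening: 0.0856
grip_force: 0.0
t 2.2667 tcp [0.5159 0.274  0.0375] rpy [3.1407e+00 1.5000e-03 3.0173e+00] open 0.0856 grip 0.0 f [-0.5  1.   0.9]
rail xy of tcp -0.1109 0.278 yaw err 0.0017541347452456613
hub tool dxy mm [ 0.4 -1.5]
nest tool dxy mm [-110.9 -277.9]
knob tool dxy mm [  -0.9 -278.3]
end tool dxy mm [-5.000e-01 -5.148e+02]
time_s: 2.93
ee_pos: [0.5167, 0.2731, 0.0375]
tcp_rot: [3.141, 0.002, 3.016]
ft_force: [-0.8, 0.6, 5.6]
opening: 0.0316
grip_force: 59.9
```

```bash
python3 -m handwheel '[0,0,0,-10,0,0,0,0,0,0,-20,0,0,0,0,0,0,-30,0,0,0,0,0,0,-30,0,0,0,0,0,0,-30,0,0,0,0,0,0,-20,0,0,0,0,0,0,0,0,0,0,0,0,0,0,0,0,0,0,0,0,0,0,0]'
python3 st.py
python3 - <<'E'
from h import *
for n in('top','side'):
    im,d,i=cap(n); np.savez(f'{n}1.npz',im=im,P=cloud(d,i))
    P=cloud(d,i); h=cv2.cvtColor(im,cv2.COLOR_BGR2HSV).astype(int)
    m=(h[...,0]>100)&(h[...,0]<135)&(h[...,1]>100)&(P[...,2]>.08)&(P[...,1]>.2)&(P[...,1]<.35)&(P[...,0]>.45)&(P[...,0]<.6)
    q=P[m]; print(n,m.sum(), q.mean(0), q.min(0),q.max(0)) if m.sum() else print(n,0)
    if n=='side': cv2.imwrite('pics/s1.png',cv2.resize(im[80:260,200:440],None,fx=3,fy=3,interpolation=cv2.INTER_CUBIC))
E
```

```text
t 2.9333 tcp [0.5167 0.2731 0.0375] rpy [3.1407e+00 1.8000e-03 3.0157e+00] open 0.0316 grip 59.90213669836521 f [-0.8  0.6  5.6]
rail xy of tcp -0.11 0.2771 yaw err 8.955854721071077e-05
hub tool dxy mm [ 1.3 -0.6]
nest tool dxy mm [-110.4 -276.9]
knob tool dxy mm [  -0.4 -277.4]
end tool dxy mm [-4.000e-01 -5.139e+02]
top 60 [0.50747408 0.23717721 0.18481421] [0.48321237 0.20770843 0.08083777] [0.5528349  0.25996099 0.35110609]
side 66 [0.51793045 0.23534801 0.21416046] [0.48279206 0.20808607 0.08851629] [0.55731997 0.2912625  0.35026919]invalid input
```

View pics/s1.png

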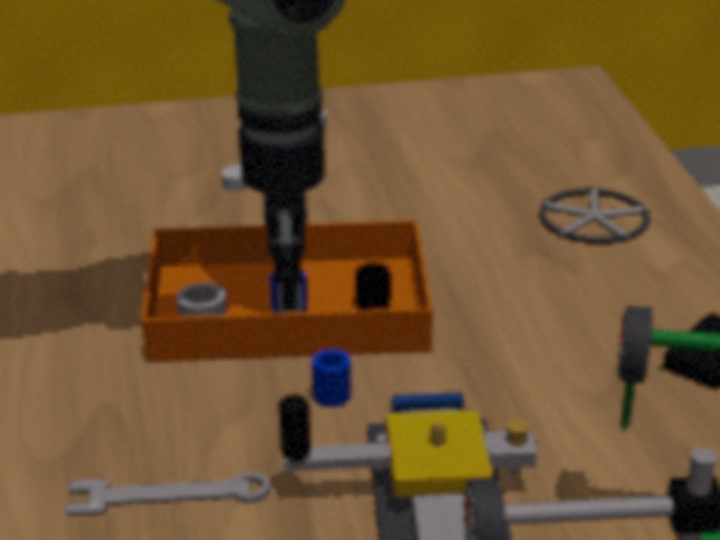

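The lift was refused because I miscounted the values. The picture shows the fingers around the blue sleeve, still in the bin at crop (289,290). I'll resend the lift.

```bash
python3 -m handwheel '[0,0,0,-10,0,0,0, 0,0,0,-20,0,0,0, 0,0,0,-30,0,0,0, 0,0,0,-30,0,0,0, 0,0,0,-30,0,0,0, 0,0,0,-20,0,0,0, 0,0,0,0,0,0,0, 0,0,0,0,0,0,0]'
python3 st.py
cat > hub.py <<'E'
from h import *
import sys
C=np.array([.591,-.0157]);a=-.1260;X=np.array([np.cos(a),np.sin(a)]);Y=np.array([-np.sin(a),np.cos(a)])
p=read_state()['ee_pos']; f=sys.argv[1]; x0,x1,y0,y1=map(int,sys.argv[2:6])
for n in('top','side'):
    im,d,i=cap(n); P=cloud(d,i); h=cv2.cvtColor(im,cv2.COLOR_BGR2HSV).astype(int)
    near=np.hypot(P[...,0]-p[0],P[...,1]-p[1])<.04
    for nm,m in(('blue',(h[...,0]>105)&(h[...,0]<130)&(h[...,1]>120)&near&(P[...,2]<p[2]+.03)&(P[...,2]>.045)),):
        if m.sum()>5:
            q=P[m]; r=(q[:,:2]-C)@np.c_[X,Y]; print(n,nm,m.sum(),'rail mid',((r.min(0)+r.max(0))/2).round(4),'range',r.min(0).round(4),r.max(0).round(4),'z',q[:,2].min().round(4),q[:,2].max().round(4))
    if n=='side': cv2.imwrite(f'pics/{f}.png',cv2.resize(im[y0:y1,x0:x1],None,fx=3,fy=3,interpolation=cv2.INTER_CUBIC))
E
python3 hub.py s2 200 440 80 260
```

```text
time_s: 3.7
ee_pos: [0.5164, 0.2729, 0.1776]
tcp_rot: [3.14, 0.003, 3.016]
ft_force: [-0.7, 0.9, -1.0]
opening: 0.0319
grip_force: 59.5
t 3.7 tcp [0.5164 0.2729 0.1776] rpy [3.1404e+00 2.5000e-03 3.0156e+00] open 0.0319 grip 59.52120512723923 f [-0.7  0.9 -1. ]
rail xy of tcp -0.1103 0.277 yaw err 5.46008936326281e-05
hub tool dxy mm [ 1.  -0.5]
nest tool dxy mm [-110.7 -276.7]
knob tool dxy mm [  -0.7 -277.3]
end tool dxy mm [  -0.7 -513.8]
top blue 68 rail mid [-0.124   0.2709] range [-0.1284  0.2504] [-0.1196  0.2915] z 0.1532 0.2065
side blue 50 rail mid [-0.1109  0.2605] range [-0.1265  0.2458] [-0.0952  0.2752] z 0.1456 0.1899
```

The hub is in the fingers at side view z 0.146–0.19. Moving above the post.

```bash
python3 -m handwheel '[0,-11,-27.6,0,0,0,0, 0,-11.2,-27.6,0,0,0,0, 0,-11.2,-27.6,0,0,0,0, 0,-11.2,-27.7,0,0,0,0, 0,-11.2,-27.7,0,0,0,0, 0,-11.2,-27.7,0,0,0,0, 0,-11.2,-27.7,0,0,0,0, 0,-11.2,-27.7,0,0,0,0, 0,-11.2,-27.6,0,0,0,0, 0,-11.2,-27.6,0,0,0,0, 0,0,0,0,0,0,0]'
python3 -m handwheel '[0,0,0,15,0,0,0, 0,0,0,15,0,0,0, 0,0,0,15,0,0,0, 0,0,0,15,0,0,0, 0,0,0,10,0,0,0, 0,0,0,0,0,0,0, 0,0,0,0,0,0,0]'
python3 st.py; python3 hub.py s3 240 440 120 280
```

```text
time_s: 4.72
ee_pos: [0.5918, -0.0207, 0.1737]
tcp_rot: [-3.139, -0.003, 3.011]
ft_force: [-0.5, 1.0, -0.6]
opening: 0.032
grip_force: 59.8
time_s: 5.3
ee_pos: [0.5906, -0.0151, 0.1045]
tcp_rot: [3.141, -0.004, 3.016]
ft_force: [1.0, 0.4, -0.8]
opening: 0.0323
grip_force: 59.7
t 5.3 tcp [ 0.5906 -0.0151  0.1045] rpy [ 3.1414 -0.004   3.016 ] open 0.0323 grip 59.72958493977785 f [ 1.   0.4 -0.8]
rail xy of tcp -0.0004 0.0005 yaw err 0.0003625295072704482
hub tool dxy mm [110.8 276. ]
nest tool dxy mm [-0.9 -0.2]
knob tool dxy mm [109.1  -0.8]
end tool dxy mm [ 109.2 -237.3]
side blue 78 rail mid [ 0.0003 -0.0112] range [-0.0168 -0.0279] [0.0175 0.0055] z 0.0737 0.132
```

View pics/s3.png

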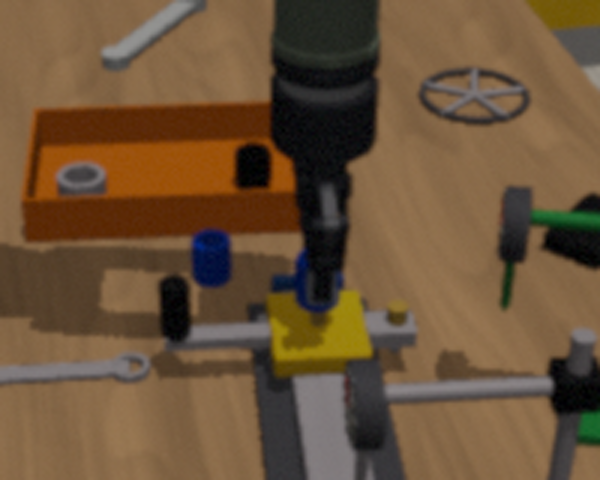

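The picture shows the hub held over the yellow plate, with its lower end just above the post at crop (320,305). I'll shift 1 mm and lower it.

```bash
python3 -m handwheel '[0,-1,0,2,0,0,0, 0,0,0,5,0,0,0, 0,0,0,5,0,0,0, 0,0,0,4,0,0,0, 0,0,0,3,0,0,0, 0,0,0,0,0,0,0, 0,0,0,0,0,0,0]'; python3 -m handwheel '[0,0,0,1,0,0,0, 0,0,0,0.7,0,0,0, 0,0,0,0,0,0,0, 0,0,0,0,0,0,0]'; python3 st.py
```

```text
time_s: 5.98
ee_pos: [0.5927, -0.0156, 0.0868]
tcp_rot: [3.142, -0.001, 3.016]
ft_force: [-1.5, -0.4, -1.0]
opening: 0.0318
grip_force: 59.7
time_s: 6.32
ee_pos: [0.5931, -0.0157, 0.0857]
tcp_rot: [3.142, 0.0, 3.016]
ft_force: [0.2, 0.2, -1.3]
opening: 0.0316
grip_force: 59.7
t 6.3167 tcp [ 0.5931 -0.0157  0.0857] rpy [3.1416e+00 2.0000e-04 3.0157e+00] open 0.0316 grip 59.73238840699196 f [ 0.2  0.2 -1.3]
rail xy of tcp 0.0021 0.0003 yaw err 0.00013195226685036587
hub tool dxy mm [113.3 276.3]
nest tool dxy mm [1.6 0. ]
knob tool dxy mm [111.6  -0.5]
end tool dxy mm [ 111.6 -237. ]
```

```bash
python3 -m handwheel '[0,0,0,1,0,0,0, 0,0,0,0,0,0,0, 0,0,0,0,0,0,0]';python3 -m handwheel '[0,0,0,0.8,0,0,0, 0,0,0,0,0,0,0, 0,0,0,0,0,0,0]'; python3 -m handwheel '[0,0,0,0.5,0,0,0, 0,0,0,0,0,0,0, 0,0,0,0,0,0,0]'
```

```text
time_s: 6.57
ee_pos: [0.593, -0.0157, 0.0845]
tcp_rot: [-3.142, -0.0, 3.016]
ft_force: [0.6, 0.2, -0.0]
opening: 0.032
grip_force: 59.7
time_s: 6.82
ee_pos: [0.5929, -0.0157, 0.0837]
tcp_rot: [3.142, -0.0, 3.016]
ft_force: [1.4, 0.6, -0.7]
opening: 0.0319
grip_force: 59.7
time_s: 7.07
ee_pos: [0.5931, -0.0157, 0.0835]
tcp_rot: [-3.142, 0.0, 3.016]
ft_force: [-0.7, -0.4, 0.4]
opening: 0.0321
grip_force: 59.9
```

```bash
python3 -m handwheel '[0,0,0,0.5,0,0,0, 0,0,0,0,0,0,0, 0,0,0,0,0,0,0]'; python3 -m handwheel '[55,0,0,0,0,0,0, 70,0,0,0,0,0,0, 85,0,0,0,0,0,0, 100,0,0,0,0,0,0, 100,0,0,0,0,0,0, 100,0,0,0,0,0,0, 100,0,0,0,0,0,0, 100,0,0,0,0,0,0]'; python3 st.py; python3 hub.py s4 240 440 120 280
```

```text
time_s: 7.32
ee_pos: [0.5931, -0.0157, 0.0834]
tcp_rot: [-3.142, 0.0, 3.016]
ft_force: [-3.1, 0.6, 5.5]
opening: 0.032
grip_force: 60.4
time_s: 7.98
ee_pos: [0.593, -0.0157, 0.0827]
tcp_rot: [-3.142, -0.0, 3.016]
ft_force: [-0.4, -0.0, 0.2]
opening: 0.0854
grip_force: 0.0
t 7.9833 tcp [ 0.593  -0.0157  0.0827] rpy [-3.1416e+00 -1.0000e-04  3.0158e+00] open 0.0854 grip 0.0 f [-0.4 -0.   0.2]
rail xy of tcp 0.002 0.0003 yaw err 0.00020243035436173784
hub tool dxy mm [113.2 276.2]
nest tool dxy mm [1.5 0. ]
knob tool dxy mm [111.5  -0.6]
end tool dxy mm [ 111.5 -237.1]
side blue 82 rail mid [ 0.0004 -0.0038] range [-0.0147 -0.0165] [0.0155 0.009 ] z 0.055 0.092
```

View pics/s4.png

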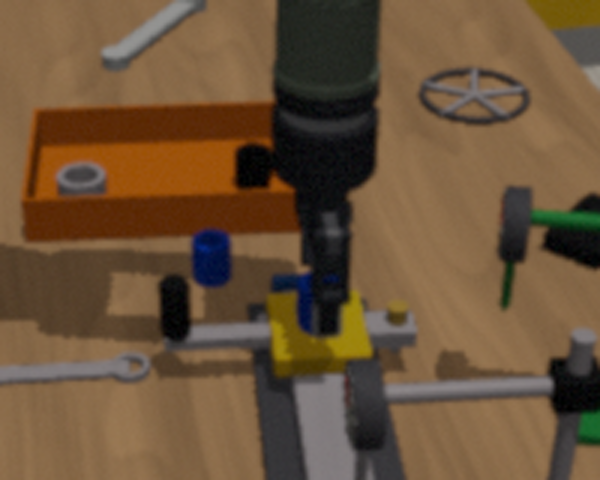

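The fingers are open and the hub stands on the plate (crop (308,305)), its top at about 0.09 m. I'll back off and go over the knob.

```bash
python3 -m handwheel '[100,0,0,-10,0,0,0, 100,0,0,-25,0,0,0, 100,0,0,-30,0,0,0, 100,0,0,-35,0,0,0, 100,20,0,0,0,0,0, 100,23,0,0,0,0,0, 100,23,0,0,0,0,0, 100,23,0,0,0,0,0, 100,22,-0.5,0,0,0,0, 100,0,0,0,0,0,0, 100,0,0,0,0,0,0]'; python3 st.py
python3 - <<'E'
from h import *
C=np.array([.591,-.0157]);a=-.1260;X=np.array([np.cos(a),np.sin(a)]);Y=np.array([-np.sin(a),np.cos(a)])
for n in('top','side'):
    im,d,i=cap(n); P=cloud(d,i); h=cv2.cvtColor(im,cv2.COLOR_BGR2HSV).astype(int)
    r=(P[...,:2]-C)@np.c_[X,Y]
    for nm,m in(('hub',(h[...,0]>105)&(h[...,0]<130)&(h[...,1]>120)&(np.hypot(r[...,0],r[...,1])<.04)&(P[...,2]>.083)),('plate',(h[...,0]>22)&(h[...,0]<34)&(h[...,1]>150)&(abs(P[...,2]-.05)<.006)&(np.hypot(r[...,0],r[...,1])<.07)),('knob',(h[...,2]<45)&(np.hypot(r[...,0]+.11,r[...,1])<.03)&(P[...,2]>.05)&(P[...,2]<.1))):
        if m.sum(): q=r[m]; print(n,nm,m.sum(),((q.min(0)+q.max(0))/2).round(4),q.min(0).round(4),q.max(0).round(4),np.median(P[m][:,2]).round(4))
    if n=='side': cv2.imwrite('pics/s5.png',cv2.resize(im[120:280,240:440],None,fx=3,fy=3,interpolation=cv2.INTER_CUBIC))
E
```

```text
time_s: 9.0
ee_pos: [0.4823, -0.0021, 0.1835]
tcp_rot: [-3.142, 0.001, 3.016]
ft_force: [0.6, -0.1, 0.1]
opening: 0.0855
grip_force: 0.0
t 9.0 tcp [ 0.4823 -0.0021  0.1835] rpy [-3.1415e+00  1.2000e-03  3.0159e+00] open 0.0855 grip 0.0 f [ 0.6 -0.1  0.1]
rail xy of tcp -0.1095 -0.0002 yaw err 0.00027521903748572996
hub tool dxy mm [  1.7 276.7]
nest tool dxy mm [-110.     0.4]
knob tool dxy mm [-0.  -0.1]
end tool dxy mm [   0.  -236.6]
top plate 288 [-0.0008 -0.0303] [-0.0368 -0.0416] [ 0.0351 -0.0189] 0.0497
top knob 3 [-0.1162 -0.0095] [-0.1176 -0.0108] [-0.1149 -0.0083] 0.0644
side hub 109 [ 0.0014 -0.0026] [-0.0147 -0.0189] [0.0176 0.0137] 0.089
side plate 512 [0.0012 0.0002] [-0.0355 -0.0427] [0.0379 0.0432] 0.0504
side knob 184 [-0.1095 -0.0031] [-0.1202 -0.0133] [-0.0987  0.0072] 0.0778
```

View pics/s5.png

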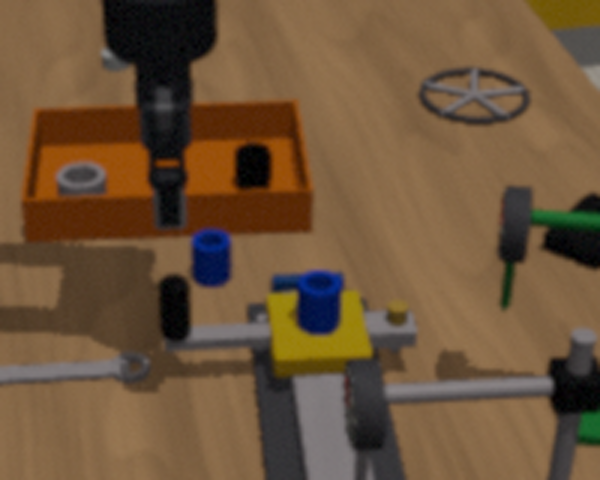

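The hub stands upright and centred on the plate (crop (320,300)), its top at 0.089–0.09 m, and the gripper is over the knob. I'll go down and grip it.

```bash
python3 -m handwheel '[100,0,0,25,0,0,0, 100,0,0,25,0,0,0, 100,0,0,25,0,0,0, 100,0,0,20,0,0,0, 100,0,0,10,0,0,0, 100,0,0,0,0,0,0, 100,0,0,0,0,0,0]'; python3 -m handwheel '[0,0,0,0,0,0,0, 0,0,0,0,0,0,0, 0,0,0,0,0,0,0, 0,0,0,0,0,0,0, 0,0,0,0,0,0,0, 0,0,0,0,0,0,0, 0,0,0,0,0,0,0, 0,0,0,0,0,0,0, 0,0,0,0,0,0,0]'; python3 st.py
```

```text
time_s: 9.68
ee_pos: [0.4836, -0.0024, 0.0779]
tcp_rot: [3.142, -0.0, 3.016]
ft_force: [0.2, -0.5, -0.0]
opening: 0.0852
grip_force: 0.0
time_s: 10.43
ee_pos: [0.4833, -0.0022, 0.0787]
tcp_rot: [3.141, 0.001, 3.016]
ft_force: [-0.9, 0.3, 6.3]
opening: 0.0225
grip_force: 58.5
t 10.4333 tcp [ 0.4833 -0.0022  0.0787] rpy [3.1413e+00 1.1000e-03 3.0157e+00] open 0.0225 grip 58.48724126815796 f [-0.9  0.3  6.3]
rail xy of tcp -0.1085 -0.0001 yaw err 0.00012056445371921853
hub tool dxy mm [  2.8 276.6]
nest tool dxy mm [-109.     0.4]
knob tool dxy mm [ 1.  -0.2]
end tool dxy mm [   1.  -236.7]
```

```bash
python3 -m handwheel '[0,0,-3,0,0,0,0, 0,0,-6,0,0,0,0, 0,0,-9,0,0,0,0, 0,0,-12,0,0,0,0, 0,0,-15,0,0,0,0, 0,0,-18,0,0,0,0, 0,0,-18,0,0,0,0, 0,0,-18,0,0,0,0, 0,0,-18,0,0,0,0, 0,0,-16,0,0,0,0, 0,0,-13,0,0,0,0, 0,0,-10,0,0,0,0]'; python3 -m handwheel '[0,0,-7,0,0,0,0, 0,0,-4,0,0,0,0, 0,0,-2,0,0,0,0, 0,0,0,0,0,0,0, 0,0,0,0,0,0,0]'; python3 st.py
```

```text
time_s: 11.43
ee_pos: [0.4639, -0.1582, 0.0787]
tcp_rot: [-3.141, 0.002, 3.015]
ft_force: [0.3, 3.0, 5.5]
opening: 0.0231
grip_force: 58.6
time_s: 11.85
ee_pos: [0.4624, -0.1709, 0.0787]
tcp_rot: [-3.14, 0.002, 3.016]
ft_force: [-0.8, -0.7, 5.5]
opening: 0.0225
grip_force: 58.7
t 11.85 tcp [ 0.4624 -0.1709  0.0787] rpy [-3.1400e+00  1.8000e-03  3.0155e+00] open 0.0225 grip 58.71724784374237 f [-0.8 -0.7  5.5]
rail xy of tcp -0.1081 -0.1702 yaw err -4.6154288722899395e-05
hub tool dxy mm [  3.2 446.7]
nest tool dxy mm [-108.6  170.5]
knob tool dxy mm [  1.4 169.9]
end tool dxy mm [  1.4 -66.6]
```

```bash
python3 -m handwheel '[0,0,-3,0,0,0,0, 0,0,-6,0,0,0,0, 0,0,-8,0,0,0,0, 0,0,-9,0,0,0,0, 0,0,-8,0,0,0,0, 0,0,-6,0,0,0,0, 0,0,-3,0,0,0,0, 0,0,-2,0,0,0,0, 0,0,0,0,0,0,0, 0,0,0,0,0,0,0]'; python3 st.py
cat > fin.py <<'E'
from h import *
C=np.array([.591,-.0157]);a=-.1260;X=np.array([np.cos(a),np.sin(a)]);Y=np.array([-np.sin(a),np.cos(a)])
for n in('top','side'):
    im,d,i=cap(n); P=cloud(d,i); h=cv2.cvtColor(im,cv2.COLOR_BGR2HSV).astype(int); H,S,V=h[...,0],h[...,1],h[...,2]
    r=(P[...,:2]-C)@np.c_[X,Y]; z=P[...,2]; br=(H>18)&(H<30)&(S>90)&(V>60)
    for nm,m in(('hub',(H>105)&(H<130)&(S>120)&(abs(r[...,0])<.03)&(z>.08)&(z<.1)),('plate',(H>22)&(H<34)&(S>150)&(abs(z-.05)<.006)&(abs(r[...,0])<.045)),('cap',br&(r[...,0]>.045)&(r[...,0]<.1)&(z>.05)&(z<.08)),('roll',br&(r[...,0]>.045)&(r[...,0]<.1)&(z>.01)&(z<.03))):
        if m.sum(): q=r[m]; print(n,nm,m.sum(),'mid',((q.min(0)+q.max(0))/2).round(4),q.min(0).round(4),q.max(0).round(4),np.median(P[m][:,2]).round(4))
    if n=='side':
        import sys; cv2.imwrite(f'pics/{sys.argv[1]}.png',cv2.resize(im[220:380,280:480],None,fx=3,fy=3,interpolation=cv2.INTER_CUBIC))
E
python3 fin.py f1
```

```text
time_s: 12.68
ee_pos: [0.4568, -0.2155, 0.0787]
tcp_rot: [-3.14, 0.002, 3.016]
ft_force: [0.2, -1.3, 5.8]
opening: 0.0228
grip_force: 58.7
t 12.6833 tcp [ 0.4568 -0.2155  0.0787] rpy [-3.1401e+00  2.0000e-03  3.0156e+00] open 0.0228 grip 58.74919831752777 f [ 0.2 -1.3  5.8]
rail xy of tcp -0.108 -0.215 yaw err 1.4784729823524856e-05
hub tool dxy mm [  3.2 491.5]
nest tool dxy mm [-108.6  215.3]
knob tool dxy mm [  1.4 214.7]
end tool dxy mm [  1.5 -21.8]
top plate 28 mid [ 0.026  -0.1819] [ 0.0128 -0.1887] [ 0.0393 -0.175 ] 0.0513
top cap 31 mid [ 0.0641 -0.216 ] [ 0.0573 -0.2226] [ 0.071  -0.2094] 0.0626
top roll 53 mid [ 0.0584 -0.3478] [ 0.0451 -0.5207] [ 0.0717 -0.1749] 0.019
side hub 169 mid [ 0.0016 -0.2198] [-0.0142 -0.2368] [ 0.0173 -0.2027] 0.0892
side plate 837 mid [0.002  0.8208] [-0.0399 -0.2604] [0.044 1.902] 0.0506
side cap 116 mid [0.0742 0.8393] [ 0.0487 -0.224 ] [0.0996 1.9026] 0.0624
side roll 199 mid [0.0725 0.6958] [ 0.045  -0.5207] [0.0999 1.9124] 0.0202
```

```bash
g(){ tail -n +2 | grep -E 'ee_pos|ft_force'|tr '\n' ' ';echo; }
python3 -m handwheel '[0,0,-2,0,0,0,0, 0,0,-2,0,0,0,0, 0,0,-2,0,0,0,0, 0,0,0,0,0,0,0, 0,0,0,0,0,0,0]'|g
python3 -m handwheel '[0,0,-1,0,0,0,0, 0,0,-1,0,0,0,0, 0,0,0,0,0,0,0]'|g
python3 -m handwheel '[0,0,-1,0,0,0,0, 0,0,-1,0,0,0,0, 0,0,0,0,0,0,0]'|g
python3 -m handwheel '[0,0,-1,0,0,0,0, 0,0,-1,0,0,0,0, 0,0,0,0,0,0,0]'|g
python3 st.py
```

```text
ee_pos: [0.4561, -0.2211, 0.0787] ft_force: [-0.2, -0.7, 5.0] 
ee_pos: [0.4559, -0.2228, 0.0787] ft_force: [0.4, 0.9, 5.6] 
ee_pos: [0.4558, -0.2236, 0.0787] ft_force: [1.1, 4.5, 7.6] 
ee_pos: [0.4556, -0.2252, 0.0787] ft_force: [0.5, 4.5, 6.3] 
t 13.95 tcp [ 0.4556 -0.2252  0.0787] rpy [3.1395e+00 1.8000e-03 3.0158e+00] open 0.0224 grip 59.02093827724457 f [0.5 4.5 6.3]
rail xy of tcp -0.108 -0.2249 yaw err 0.00021820809235517657
hub tool dxy mm [  3.2 501.4]
nest tool dxy mm [-108.6  225.1]
knob tool dxy mm [  1.4 224.6]
end tool dxy mm [  1.5 -11.9]
```

Roller contact is felt at about rail y = -0.223, as predicted (13 mm before the notch). Continuing gently.

```bash
g(){ tail -n +2 | grep -E 'ee_pos|ft_force'|tr '\n' ' ';echo; }
for k in 1; do :; done
python3 -m handwheel '[0,0,-1,0,0,0,0, 0,0,-1,0,0,0,0, 0,0,0,0,0,0,0]'|g
python3 -m handwheel '[0,0,-1,0,0,0,0, 0,0,-1,0,0,0,0, 0,0,0,0,0,0,0]'|g
python3 -m handwheel '[0,0,-1,0,0,0,0, 0,0,-1,0,0,0,0, 0,0,0,0,0,0,0]'|g
python3 -m handwheel '[0,0,-1,0,0,0,0, 0,0,-1,0,0,0,0, 0,0,0,0,0,0,0]'|g
python3 st.py|head -2
```

```text
ee_pos: [0.4552, -0.2281, 0.0787] ft_force: [-0.0, 0.9, 5.7] 
ee_pos: [0.4549, -0.2308, 0.0787] ft_force: [0.2, -1.0, 4.6] 
ee_pos: [0.4545, -0.2335, 0.0787] ft_force: [-0.6, -3.4, 4.4] 
ee_pos: [0.4543, -0.2351, 0.0787] ft_force: [0.1, -1.0, 5.2] 
t 14.95 tcp [ 0.4543 -0.2351  0.0787] rpy [-3.1404e+00  2.0000e-03  3.0156e+00] open 0.0229 grip 58.985127210617065 f [ 0.1 -1.   5.2]
rail xy of tcp -0.108 -0.2349 yaw err 2.168473577723873e-05
```

```bash
python3 -m handwheel '[0,0,-0.7,0,0,0,0, 0,0,0,0,0,0,0, 0,0,0,0,0,0,0]'; sed -i 's/(r\[...,0\]<.1)/(r[...,0]<.08)\&(abs(r[...,1]+.236)<.02)/g' fin.py; python3 fin.py f2; python3 st.py | head -2
```

```text
time_s: 15.2
ee_pos: [0.4543, -0.2352, 0.0787]
tcp_rot: [-3.141, 0.002, 3.016]
ft_force: [1.1, 1.2, 5.8]
opening: 0.0228
grip_force: 59.0
top plate 40 mid [ 0.025  -0.2079] [ 0.0114 -0.2204] [ 0.0386 -0.1953] 0.0505
top cap 41 mid [ 0.062  -0.2361] [ 0.0547 -0.2429] [ 0.0693 -0.2293] 0.0623
top roll 2 mid [ 0.0496 -0.2173] [ 0.0493 -0.2184] [ 0.0498 -0.2162] 0.0128
side hub 199 mid [ 0.0016 -0.2393] [-0.0145 -0.2557] [ 0.0176 -0.2229] 0.0891
side plate 898 mid [0.0016 0.8078] [-0.0404 -0.2798] [0.0437 1.8955] 0.0506
side cap 64 mid [ 0.0638 -0.2356] [ 0.0562 -0.244 ] [ 0.0714 -0.2272] 0.0614
side roll 27 mid [ 0.0577 -0.2413] [ 0.0454 -0.2508] [ 0.0701 -0.2318] 0.0201
t 15.3 tcp [ 0.4543 -0.2353  0.0787] rpy [-3.1413e+00  2.0000e-03  3.0156e+00] open 0.0221 grip 59.01557385921478 f [0.8 1.1 6.2]
rail xy of tcp -0.108 -0.235 yaw err -2.1941290460070206e-06
```

View pics/f2.png

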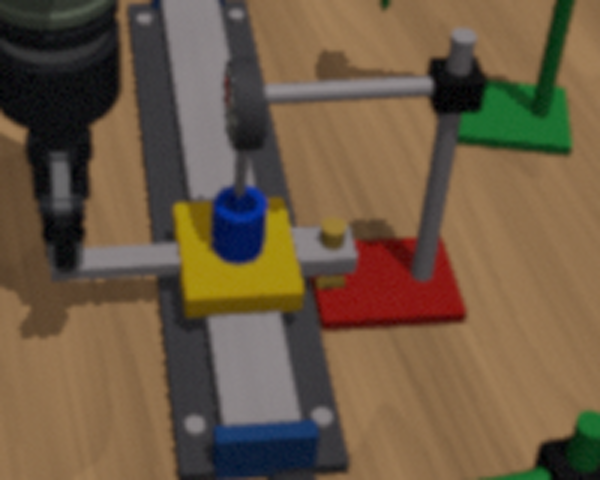

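The hub stands on the carriage under the gauge's tip (crop (240,225)) and the detent cap (333,235) is over the rollers. Ball and notch agree to about 1 mm in both cameras, and the force showed the ball climb the roller and drop in. Handing in.

```bash
python3 -m handwheel '[0,0,0,0,0,0,0, 0,0,0,0,0,0,0, 0,0,0,0,0,0,0]'; python3 -c "
from cell import close_job
print(close_job())"
```

```text
time_s: 15.55
ee_pos: [0.4543, -0.2352, 0.0787]
tcp_rot: [-3.141, 0.002, 3.016]
ft_force: [-0.2, 0.7, 6.7]
opening: 0.0226
grip_force: 59.0
the job is handed in; nothing more can be done
None
```

The blue freehub body stands seated on the carriage post, and the carriage is held in the gauge's notch to within about 1 mm by the gripped knob. The job was handed in at 15.6 s; no verdict came back.

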